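Free the stuck transit plug from the grinder chute with the pop-up pusher

TASK

The new grinder's chute, clamped in its stand, still has its transit plug stuck inside. Press the round-topped pusher down in the tool dock so that it springs up, take it out, and with it push the plug down through the chute until it drops into the tray below; then put the pusher foot down in the small steel cup and let go, with the cup left standing upright. Leave the square-topped tool down in its well, and do not shift or tip the bottle, the canister, the glass or the mug.

Things in the scene. Friction and masses are not known exactly. Their poses are not given: they have to be found in the camera images.
- dock: Fixed steel tool dock, block 110 (x) by 176 (y) by 151 mm high, flat deck; origin at the centre of its underside, z up. Two square wells 47 mm wide open in the deck at x = 0, y = +40 and -40 mm. Each holds one tool (which in which varies), loose on a sprung carriage, as found latched down with only its low top (about 13 mm, too low and sloped to grip) above the deck.
- well0_mouth (a point): Centre of the well at dock y = +40 mm, at the height of the deck (151 mm above the counter).
- well1_mouth (a point): Centre of the well at dock y = -40 mm, at the height of the deck.
- well0 (a joint): Carriage of the well at dock y = +40 mm. About 0: latched. Pressing the tool about 8 mm down (about 5 N; bottoms at -0.010 m) frees the catch (under 6 mm may not: press again); let go, it rises in about half a second to +0.050 m and lifts the tool, which stands loose on it and lifts straight out. It does not latch again.
- well1 (a joint): The same for the well at dock y = -40 mm.
- pusher: Loose round pusher, 137 mm long, 0.22 kg: flat steel foot 34 mm across, 10 mm thick; steel rod 22 mm across up to 70 mm from the foot's underside; straight dark wooden grip 42 mm across from 70 to 125 mm; low dome to 137 mm. Origin at the centre of the foot's underside, z towards the dome (up in the dock). Sprung up, 50 mm of grip stands above the deck.
- pusher_tip (a point): Centre of the underside of the pusher's foot.
- pusher_grip (a point): Point on the pusher's axis at mid-grip, 97.5 mm from the foot's underside.
- pusher_top (a point): Top of the pusher's dome, 137 mm from the foot's underside: where to press.
- scraper: The other tool in the dock, to be left latched: same lengths, but a square grip 42 mm wide with a low stepped square top, 139 mm long. Origin at the centre of its foot's underside, z up.
- stand: Fixed stand: open steel tray 130 (x) by 120 (y) by 35 mm high, wall and floor 4 mm, origin at the centre of its underside, z up. Above its centre an upright round aluminium chute, outer diameter 53, inner 47 mm, open at both ends, from 80 to 150 mm above the counter, on an arm from a black post 140 mm high at x = 66 to 88 mm.
- chute_mouth (a point): Centre of the chute's upper mouth, 150 mm above the counter, on the vertical axis of the chute.
- plug: Loose black plug, 42 mm across, 38 mm tall, with a waist, 0.08 kg, stuck in the chute with its top 12 mm below the mouth, held by three spring balls in the chute wall. It takes about 10 N to push past them; once its top is about 30 mm below the mouth it falls out below. Origin at the centre of its underside.
- plug_center (a point): Centre of the plug, 19 mm above its underside.
- cup: Loose small open steel cup, 75 mm high, 80 mm across the rim and 74 mm at the foot, wall 3 mm, floor 4 mm, 0.3 kg; origin at the centre of its underside, z up.
- syrup: Bystander: tall amber bottle, 66 mm across, 270 mm high; origin at the centre of its underside. The tall obstacle.
- canister: Bystander: aluminium canister, 84 mm across, 150 mm high; origin at the centre of its underside.
- glass1: Bystander: glass tumbler, 72 mm across the rim, 120 mm high; origin at the centre of its underside.
- mug: Bystander: white mug, 82 mm across, 95 mm high, handle at its +y side; origin at the centre of its underside.
Mind the look-alikes: they are no part of the job. Of the things that look like the plug, the smallest one is meant. Leave any green or turquoise look-alike of the cup alone.

How it is judged:
By the outcome, as a careful person would: the job done as asked, in the order asked, and still so for the second after the job is handed in, with the robot touching nothing.
It also fails if it takes over 67 s, if anything falls off the work surface, if the arm or the gripper's body presses on something with over 40 N, if the wrist force passes 120 N, or if a joint passes its speed limit or range.

ROBOT

A 7-joint arm with a two-finger parallel gripper is mounted at the origin on the work surface. World frame = base frame: x ahead of the robot, y to its left, z up, the work surface at z = 0. Lengths are in m, angles in rad, forces in N, time in s.
With the tool pointing down it reaches from about 0.425 to 1.025 m from the base axis. Payload 3.6 kg.
Tool frame: the origin (TCP) lies at the very end of the fingers, on their centre line; the grasp point (between the pads) lies 19 mm behind it; z points along the fingers, y is the line along which they close (so a half turn about z gives the same grasp; the last joint's range is limited). The gripper opens to 85 mm and grips with 20 to 120 N. Pads are 22 mm wide; open, the fingers measure 114 mm over their backs; the gripper's body (76 mm by 85 mm) begins 54 mm behind the grasp point. The pads swing forward as they close: fully open they stand 13 mm farther back than shut.
Start: joints at [-1.282, 0.591, 0.048, 1.609, -0.033, 0.943, -0.034], TCP at [0.271, 0.673, 0.209] pointing down, gripper open.
Joint ranges: [-2.69, 2.69], [-0.47, 2.24], [-1.27, 1.36], [0.19, 2.51], [-1.53, 4.68], [0.08, 2.07], [-3.09, 3.09]. Speed limits (rad/s): [2.57, 2.57, 3.14, 3.14, 3.14, 3.14, 3.14].

INTERFACE

Orientations are given as [roll, pitch, yaw] about the fixed x, y, z axes, in that order (R = Rz(yaw) Ry(pitch) Rx(roll)).
In Python, from cell import manip, imaging, job gives the robot as it stands.
- The arm moves only by the shell command python3 -m crank 'ROWS' [FORCE]. ROWS is JSON, a list of rows, each a list of 7 numbers: the shift along the tool's x, y, z in cm, then the turn, a rotation vector about the tool's x, y, z in degrees, then the closure, from 0 (fully open) to 1 (shut). In form: [[tx, ty, tz, wx, wy, wz, jaw], ...]. A call has 1 to 5 rows; each row shifts and turns the commanded pose from where the row before left it, along the tool's axes as they then stand; what a row does not reach is not made up. A row lasts 1/12 s, in which the tool goes at most 41.7 mm and 7.16 degrees, less where a joint would pass 70% of its speed; a pose out of reach is approached as far as the arm can. A call with a gripper value outside its range is refused whole. The fingers move at their own pace and stop on an object; FORCE is the grip in N (left out, the last holds). Time passes only in rows, so rows that do not move let the fingers close. It gives the time, the measured TCP pose, the force, the opening and the grip force at its end, in the units of the state.
- manip.observe(): the state, without advancing time (a new reading comes with each control period).
- imaging.snapshot(name): name is "side" or "top"; returns (picture, depth): 480x640x3 uint8, red, green, blue; 480x640 float32, m along the optical axis (not along the pixel's ray), 0 where there is no reading.
- imaging.camera_params(name): a dict with "camera_matrix" (3x3 intrinsics, pixels), "k1" (the pictures are not rectified: a ray, as slopes to the right and down, at radius r is drawn at 1 + k1 r^2 times it, then the intrinsics apply), "extrinsics" (4x4, takes a point from camera to world coordinates). Camera axes: x right, y down, z forward; pixel columns grow to the right and rows downward; lengths in m; the calibration is good to about 2 mm. A picture is of the moment at which its call begins. camera_params takes no time and is no camera call.
- job.job_done(): hands the job in; it is judged then, once.
The state is a dict: "t": time; "joints": joint angles; "joint_velocities": joint speeds; "joint_torque": joint torques, N m; "tcp_pos": TCP position; "eef_rot": TCP orientation; "force": force on the tool from outside, world axes, zero at the start; "wrist_torque": the same for the moment, N m; "gripper_width": finger opening in m; "grip_force": force on a finger pad.
Only numpy, scipy, OpenCV 4.12 (cv2) and the standard library are available. Lean on these libraries where they do the work, as an engineer would, in place of code of your own. Each camera call takes 0.05 s, during which the arm holds its last target. There are 200 camera calls.

## Working session

There is one attempt and no reset: what is moved stays moved. The work goes in short steps, Python scripts to look and compute and a shell command to move; the robot and the scene stay as the last step left them, time stands still between calls to the robot, and variables do not carry over. Pictures are saved under pics/ and viewed, at most 10 in all, crops included, and the job is handed in when it is done.

```bash
mkdir -p pics; ls
cat > h.py <<'E'
import numpy as np, cv2, sys
from cell import manip, imaging, job
def shot(n):
    p,d=imaging.snapshot(n); np.savez('pics/%s.npz'%n,p=p,d=d); return p,d
def world(n,u,v,d):
    c=imaging.camera_params(n);K=np.array(c['camera_matrix']);k=c['k1'];E=np.array(c['extrinsics'])
    q=np.stack([(np.asarray(u,float)-K[0,2])/K[0,0],(np.asarray(v,float)-K[1,2])/K[1,1]],-1)
    s=q.copy()
    for _ in range(10): s=q/(1+k*(s**2).sum(-1,keepdims=True))
    P=np.concatenate([s,np.ones_like(s[...,:1])],-1)*np.asarray(d)[...,None]
    return P@E[:3,:3].T+E[:3,3]
def cloud(n):
    z=np.load('pics/%s.npz'%n); v,u=np.mgrid[:480,:640]
    return z['p'],z['d'],world(n,u,v,z['d'])
E
python3 - <<'E'
from h import *
for n in('top','side'):
    p,d=shot(n); cv2.imwrite('pics/%s0.png'%n,p[...,::-1])
    c=imaging.camera_params(n);print(n,np.round(c['extrinsics'],3).tolist(),np.round(c['camera_matrix'],1).tolist(),c['k1'])
print(manip.observe())
E
```

```text
pics
top [[0.018, -0.974, 0.224, 0.347], [-1.0, -0.018, -0.0, 0.053], [0.004, -0.224, -0.975, 1.08], [0.0, 0.0, 0.0, 1.0]] [[508.4, 0.0, 312.2], [0.0, 508.4, 235.5], [0.0, 0.0, 1.0]] 0.03014305999357589
side [[0.923, -0.274, 0.269, 0.294], [-0.384, -0.642, 0.664, -0.581], [-0.009, -0.716, -0.698, 0.811], [0.0, 0.0, 0.0, 1.0]] [[462.6, 0.0, 316.3], [0.0, 462.6, 234.4], [0.0, 0.0, 1.0]] -0.06200808308125958
{'t': 0.1, 'joints': array([-1.28151252,  0.59204067,  0.04830811,  1.60967476, -0.0332821 ,
        0.94268842, -0.03369938]), 'joint_velocities': array([ 1.27265415e-03,  6.32570765e-05,  1.34087806e-03, -8.44165595e-04,
        8.24818474e-04,  2.44851500e-04,  5.04437638e-04]), 'joint_torque': array([ 5.01230126e-03, -5.49994218e+01,  1.55322645e+00, -1.98824233e+01,
        9.71509900e-03,  3.75947347e-03,  6.71148342e-06]), 'tcp_pos': array([0.27049972, 0.67181079, 0.20745302]), 'eef_rot': array([-3.13959010e+00,  1.30046948e-04,  2.75889779e+00]), 'force': array([-0.41266306,  0.31350884, -0.64988153]), 'wrist_torque': array([-0.02320889, -0.00213136, -0.01774319]), 'grip_force': 0.0, 'gripper_width': 0.085697053064793}
```

View pics/top0.png

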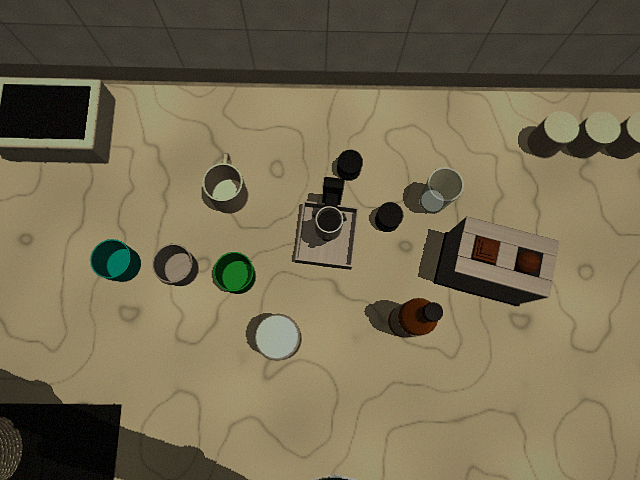

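View pics/side0.png

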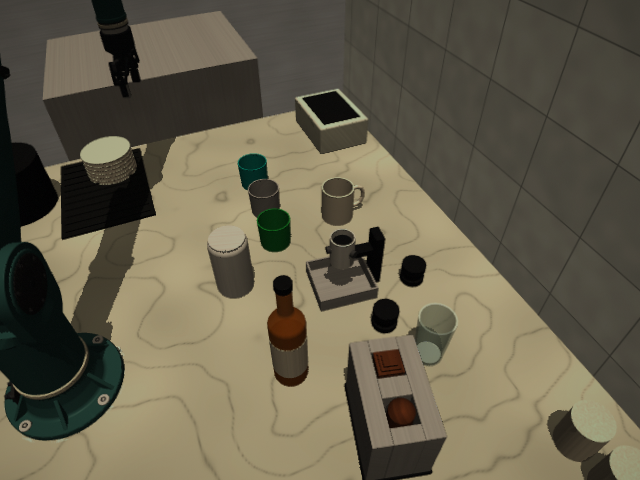

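The top view shows the round-topped tool at (528,260) and the square one at (487,248). The chute with the plug inside is at (328,220). The grey steel cup is at (175,264), with its teal look-alike at (112,260) and its green one at (234,272).

The plug candidates are (328,220) in the chute, (349,163) and (389,215). The one in the chute is meant, being the smallest and stuck in it. I'll measure next.

Run:
```python
from h import *
p,d,W=cloud('top')
def reg(name,u0,v0,u1,v1,z0,z1):
    w=W[v0:v1,u0:u1].reshape(-1,3); dd=d[v0:v1,u0:u1].ravel(); m=(dd>0)&(w[:,2]>z0)&(w[:,2]<z1); w=w[m]
    (cx,cy),r=cv2.minEnclosingCircle(w[:,:2].astype(np.float32))
    print(name,len(w),'circ',np.round([cx,cy,r],4),'z',np.round([np.median(w[:,2]),w[:,2].max()],4)); return w
w=reg('dock deck',430,205,570,315,.143,.158)
print(cv2.minAreaRect(w[:,:2].astype(np.float32)))
for n,u,v in(('round',528,260),('square',487,248)):
    w=reg(n,u-16,v-16,u+16,v+16,.158,.18)
    print(w[w[:,2]>.160].mean(0))
reg('chute',310,200,348,240,.143,.158)
reg('plugtop',318,210,340,232,.12,.143)
reg('plugs349',330,145,368,185,.02,.3); reg('plug389',370,198,408,235,.02,.3)
reg('tray',290,195,358,272,.028,.042)
reg('cup',150,240,198,290,.068,.082)
reg('teal',85,235,137,285,.06,.1); reg('green',208,248,258,296,.06,.1)
reg('bottle',385,290,450,340,.255,.29);reg('bottle',385,290,450,340,.1,.29)
reg('canister',245,305,310,365,.14,.16)
reg('mug',195,150,250,210,.088,.1)
reg('glass',415,160,470,220,.1,.13)
w=reg('stand post',318,174,346,204,.13,.16)
i=cv2.resize(p[195:285,150:410],None,fx=3,fy=3,interpolation=cv2.INTER_CUBIC)
cv2.imwrite('pics/c1.png',np.clip(i[...,::-1].astype(float)*1.5,0,255))
j=cv2.resize(p[150:320,300:570],None,fx=2.9,fy=2.9,interpolation=cv2.INTER_CUBIC)
cv2.imwrite('pics/c2.png',np.clip(j[...,::-1].astype(float)*1.6,0,255))
```

```text
dock deck 4906 circ [ 0.529  -0.3072  0.1025] z [0.152 0.158]
((0.529083251953125, -0.30779990553855896), (0.17728273570537567, 0.11071889847517014), 75.33348083496094)
round 269 circ [ 0.5184 -0.3453  0.019 ] z [0.1619 0.1684]
[ 0.51874188 -0.34517247  0.16311542]
square 329 circ [ 0.5385 -0.2676  0.0282] z [0.1619 0.169 ]
[ 0.53930391 -0.2685149   0.16334021]
chute 171 circ [0.5937 0.0211 0.0268] z [0.1497 0.1549]
plugtop 414 circ [0.5948 0.024  0.0291] z [0.1377 0.1428]
plugs349 609 circ [ 0.7194 -0.0093  0.0611] z [0.0503 0.144 ]
plug389 536 circ [ 0.6331 -0.1103  0.0276] z [0.0501 0.0566]
tray 507 circ [0.5929 0.022  0.0874] z [0.0353 0.0414]
cup 256 circ [0.5175 0.3317 0.0405] z [0.0744 0.0799]
teal 419 circ [0.5236 0.4554 0.0409] z [0.0725 0.0802]
green 303 circ [0.5027 0.2086 0.0399] z [0.0737 0.0812]
bottle 317 circ [ 0.4141 -0.1403  0.0152] z [0.2706 0.2747]
bottle 1372 circ [ 0.4141 -0.1392  0.033 ] z [0.184  0.2747]
canister 1574 circ [0.3746 0.1129 0.041 ] z [0.1505 0.1558]
mug 296 circ [0.6823 0.2375 0.0415] z [0.0947 0.0995]
glass 474 circ [ 0.6778 -0.2092  0.036 ] z [0.1168 0.1263]
stand post 244 circ [0.6692 0.0128 0.0214] z [0.1401 0.144 ][ WARN:0@0.290] global loadsave.cpp:1063 imwrite_ Unsupported depth image for selected encoder is fallbacked to CV_8U.
```

View pics/c2.png

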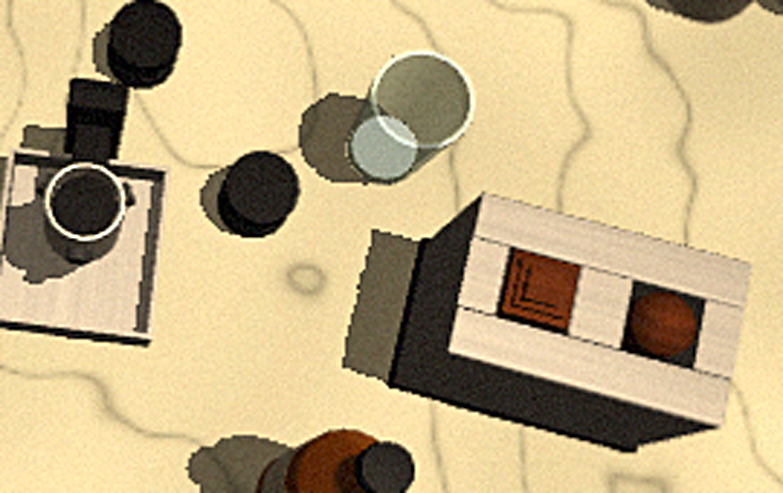

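The enlarged crop confirms the picks. The round dome is at crop (663,325) and the stepped square top at (541,290). The smallest black plug sits inside the chute at crop (86,200), and the black look-alikes at (145,40) and (258,192) stand free and are larger.

The measurements agree with the given sizes:

| Item | x (m) | y (m) | Notes |
|---|---|---|---|
| Dock | 0.529 | -0.3075 | yaw -15° |
| Pusher | 0.519 | -0.346 | in well1 |
| Chute | 0.594 | 0.0215 | |
| Cup | 0.5175 | 0.332 | |

Next I'll work out the tool-frame rows.

```bash
cat >> h.py <<'E'
from scipy.spatial.transform import Rotation as Rot
def plan(pts,yaws,step=.04):
    """print tool-frame rows (cm, deg) from the present pose through world pts; yaw in deg reached at each pt"""
    s=manip.observe(); p=s['tcp_pos'].copy(); y=np.degrees(s['eef_rot'][2]); k=0
    for q,yt in zip(pts,yaws):
        q=np.array(q,float); dy=(yt-y+180)%360-180
        n=max(int(np.ceil(np.linalg.norm(q-p)/step)),int(np.ceil(abs(dy)/7.0)),1); dp=(q-p)/n; dy/=n
        for _ in range(n):
            R=Rot.from_euler('xyz',[180,0,y],degrees=True); t=R.inv().apply(dp)*100
            print(k,np.round(t,2).tolist(),'wz',round(-dy,2)); y+=dy; k+=1
        p=q
    print('n',k)
E
python3 -c "
from h import *
plan([(.50,.35,.30),(.60,0,.30),(.5187,-.346,.23)],[110,75,75])"
```

```text
0 [-3.03, -1.93, -0.84] wz 4.37
1 [-3.17, -1.7, -0.84] wz 4.37
2 [-3.29, -1.45, -0.84] wz 4.37
3 [-3.39, -1.2, -0.84] wz 4.37
4 [-3.47, -0.94, -0.84] wz 4.37
5 [-3.53, -0.67, -0.84] wz 4.37
6 [-3.57, -0.4, -0.84] wz 4.37
7 [-3.59, -0.12, -0.84] wz 4.37
8 [-3.59, 0.15, -0.84] wz 4.37
9 [-3.57, 0.42, -0.84] wz 4.37
10 [-3.53, 0.69, -0.84] wz 4.37
11 [-3.63, -0.26, -0.0] wz 3.5
12 [-3.64, -0.04, -0.0] wz 3.5
13 [-3.64, 0.19, 0.0] wz 3.5
14 [-3.62, 0.41, 0.0] wz 3.5
15 [-3.59, 0.63, 0.0] wz 3.5
16 [-3.54, 0.85, 0.0] wz 3.5
17 [-3.48, 1.06, 0.0] wz 3.5
18 [-3.41, 1.27, 0.0] wz 3.5
19 [-3.33, 1.48, 0.0] wz 3.5
20 [-3.23, 1.68, 0.0] wz 3.5
21 [-3.55, 0.11, 0.7] wz -0.0
22 [-3.55, 0.11, 0.7] wz -0.0
23 [-3.55, 0.11, 0.7] wz -0.0
24 [-3.55, 0.11, 0.7] wz -0.0
25 [-3.55, 0.11, 0.7] wz -0.0
26 [-3.55, 0.11, 0.7] wz -0.0
27 [-3.55, 0.11, 0.7] wz -0.0
28 [-3.55, 0.11, 0.7] wz -0.0
29 [-3.55, 0.11, 0.7] wz -0.0
30 [-3.55, 0.11, 0.7] wz -0.0
n 31
```

```bash
python3 -m crank '[[-3.0,-1.9,-0.85,0,0,4.4,1],[-3.2,-1.7,-0.85,0,0,4.4,1],[-3.3,-1.45,-0.85,0,0,4.4,1],[-3.4,-1.2,-0.85,0,0,4.4,1],[-3.5,-0.95,-0.85,0,0,4.4,1]]' && python3 -m crank '[[-3.5,-0.65,-0.85,0,0,4.4,1],[-3.6,-0.4,-0.85,0,0,4.4,1],[-3.6,-0.1,-0.85,0,0,4.4,1],[-3.6,0.15,-0.85,0,0,4.3,1],[-3.6,0.4,-0.85,0,0,4.3,1]]' && python3 -m crank '[[-3.5,0.7,-0.85,0,0,4.3,1],[-3.6,-0.25,0,0,0,3.5,1],[-3.6,0,0,0,0,3.5,1],[-3.6,0.2,0,0,0,3.5,1],[-3.6,0.4,0,0,0,3.5,1]]'; python3 -c "
from h import *
plan([(.60,0,.30),(.5187,-.346,.23)],[75,75])"
```

```text
t: 0.52
tcp_pos: [0.376, 0.5241, 0.2508]
eef_rot: [-3.141, 0.0, 2.371]
force: [1.4, 0.5, 0.9]
gripper_width: 0.0252
grip_force: 0.0
t: 0.93
tcp_pos: [0.4801, 0.3773, 0.2936]
eef_rot: [-3.141, 0.0, 1.991]
force: [1.2, 0.4, -0.1]
gripper_width: -0.0003
grip_force: 0.0
t: 1.35
tcp_pos: [0.5404, 0.2096, 0.3017]
eef_rot: [-3.141, 0.0, 1.672]
force: [1.2, -0.7, 0.1]
gripper_width: 0.0002
grip_force: 0.0
0 [-3.58, 0.64, 0.03] wz 3.47
1 [-3.53, 0.85, 0.03] wz 3.47
2 [-3.47, 1.06, 0.03] wz 3.47
3 [-3.4, 1.27, 0.03] wz 3.47
4 [-3.32, 1.47, 0.03] wz 3.47
5 [-3.22, 1.67, 0.03] wz 3.47
6 [-3.55, 0.11, 0.7] wz -0.0
7 [-3.55, 0.11, 0.7] wz -0.0
8 [-3.55, 0.11, 0.7] wz -0.0
9 [-3.55, 0.11, 0.7] wz -0.0
10 [-3.55, 0.11, 0.7] wz -0.0
11 [-3.55, 0.11, 0.7] wz -0.0
12 [-3.55, 0.11, 0.7] wz -0.0
13 [-3.55, 0.11, 0.7] wz -0.0
14 [-3.55, 0.11, 0.7] wz -0.0
15 [-3.55, 0.11, 0.7] wz -0.0
n 16
```

```bash
python3 -m crank '[[-3.6,0.65,0,0,0,3.5,1],[-3.5,0.85,0,0,0,3.5,1],[-3.5,1.05,0,0,0,3.5,1],[-3.4,1.25,0,0,0,3.5,1],[-3.3,1.45,0,0,0,3.4,1]]' && python3 -m crank '[[-3.2,1.65,0,0,0,3.4,1],[-3.5,0.1,0.2,0,0,0,1],[-3.5,0.1,0.2,0,0,0,1],[-3.5,0.1,0.5,0,0,0,1],[-3.5,0.1,0.5,0,0,0,1]]' && python3 -m crank '[[-3.5,0.1,0.8,0,0,0,1],[-3.5,0.1,1,0,0,0,1],[-3.5,0.1,1,0,0,0,1],[-3.5,0.1,1,0,0,0,1],[-3.5,0.1,1,0,0,0,1]]' && python3 -m crank '[[-3.5,0.1,0.7,0,0,0,1],[0,0,0,0,0,0,1],[0,0,0,0,0,0,1]]'; python3 -c "
from h import *
plan([(.5187,-.346,.18)],[75])
p,d=shot('top'); cv2.imwrite('pics/t2.png',cv2.resize(p[180:340,400:600],None,fx=3,fy=3)[...,::-1])"
```

```text
t: 1.77
tcp_pos: [0.5898, 0.0352, 0.3017]
eef_rot: [-3.141, -0.0, 1.368]
force: [0.5, 0.6, -0.0]
gripper_width: 0.0002
grip_force: 0.0
t: 2.18
tcp_pos: [0.5672, -0.1356, 0.2876]
eef_rot: [-3.141, 0.0, 1.312]
force: [1.0, -0.4, 0.0]
gripper_width: -0.0002
grip_force: 0.0
t: 2.6
tcp_pos: [0.5271, -0.3057, 0.2392]
eef_rot: [-3.141, -0.0, 1.312]
force: [0.3, -0.4, 0.3]
gripper_width: -0.0003
grip_force: 0.0
t: 2.85
tcp_pos: [0.5178, -0.3414, 0.2323]
eef_rot: [-3.14, 0.001, 1.306]
force: [0.3, -0.3, 0.4]
gripper_width: 0.0002
grip_force: 0.0
0 [-0.21, 0.1, 2.62] wz -0.08
1 [-0.21, 0.1, 2.62] wz -0.08
n 2
```

View pics/t2.png

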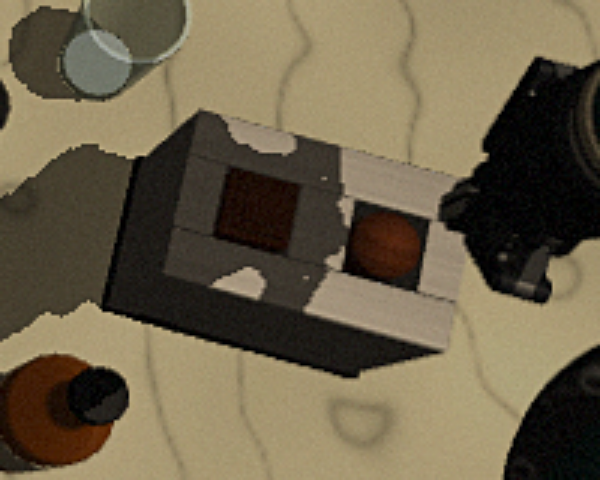

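The crop shows the scraper at (257,208) and the dome at (385,243). The shut fingers hang at about (460,205), shifted right by parallax. I'll check that against depth.

```bash
python3 -c "
from h import *
p,d,W=cloud('top')
m=(d>0)&(W[...,2]>.215)&(W[...,2]<.26)&(W[...,1]<-.25)
w=W[m];print(len(w),w.min(0),w.max(0),w.mean(0))
c=imaging.camera_params('top');E=np.linalg.inv(c['extrinsics'])
for q in([.5178,-.3414,.2323],[.5187,-.346,.164]):
    P=E[:3,:3]@q+E[:3,3];print(cv2.projectPoints(P[None],np.zeros(3),np.zeros(3),np.array(c['camera_matrix']),np.array([c['k1'],0,0,0.]))[0].ravel())
p,d=shot('side');W=cloud('side')[2]
m=(d>0)&(W[...,2]>.215)&(W[...,2]<.26)&(W[...,1]<-.25)
w=W[m];print(len(w),w.min(0),w.max(0),w.mean(0))
m=(d>0)&(W[...,2]>.157)&(W[...,2]<.18)&(abs(W[...,0]-.519)<.03)&(abs(W[...,1]+.346)<.03)
w=W[m];print(len(w),w.min(0),w.max(0),w.mean(0))
"
```

```text
3 [ 0.51356551 -0.33205209  0.25720734] [ 0.52216484 -0.33157805  0.25966064] [ 0.51658718 -0.33178793  0.25842485]
[544.98383111 253.7227869 ]
[530.52389075 260.3599906 ]
13 [ 0.5119994  -0.35106432  0.25557955] [ 0.52332609 -0.3411303   0.25992435] [ 0.51537979 -0.34700317  0.25808751]
404 [ 0.5031461  -0.36494946  0.15700947] [ 0.53760525 -0.32891432  0.16562671] [ 0.5195496  -0.34784153  0.16079734]
```

```bash
python3 -m crank '[[-0.2,0.1,2,0,0,0,1],[-0.2,0.1,2,0,0,0,1],[0,0,1.2,0,0,0,1],[0,0,0,0,0,0,1]]' && python3 -m crank '[[0,0,0.5,0,0,0,1],[0,0,0.5,0,0,0,1],[0,0,0,0,0,0,1]]'
```

```text
t: 3.28
tcp_pos: [0.5203, -0.3396, 0.1783]
eef_rot: [-3.136, -0.003, 1.315]
force: [-0.7, -0.3, 0.6]
gripper_width: -0.0002
grip_force: 0.0
t: 3.53
tcp_pos: [0.5211, -0.3425, 0.1709]
eef_rot: [-3.142, -0.0, 1.313]
force: [-0.0, -0.2, 0.3]
gripper_width: 0.0004
grip_force: 0.0
```

```bash
python3 -m crank '[[-0.4,-0.1,0.4,0,0,0,1],[0,0,0.3,0,0,0,1],[0,0,0.3,0,0,0,1],[0,0,0,0,0,0,1]]' && python3 -m crank '[[0,0,0.3,0,0,0,1],[0,0,0,0,0,0,1]]'
```

```text
t: 3.87
tcp_pos: [0.5185, -0.3466, 0.1606]
eef_rot: [-3.141, -0.0, 1.312]
force: [0.0, -0.1, -0.1]
gripper_width: -0.0004
grip_force: 0.0
t: 4.03
tcp_pos: [0.5188, -0.3465, 0.1576]
eef_rot: [-3.141, -0.0, 1.312]
force: [-0.4, 0.6, -0.2]
gripper_width: 0.0003
grip_force: 0.0
```

```bash
python3 -m crank '[[0,0,0.3,0,0,0,1],[0,0,0,0,0,0,1]]'
python3 - <<'E'
from h import *
p,d=shot('side'); cv2.imwrite('pics/s2.png',np.clip(cv2.resize(p[280:480,280:480],None,fx=3,fy=3)[...,::-1].astype(float)*1.5,0,255).astype(np.uint8))
E
```

```text
t: 4.2
tcp_pos: [0.5187, -0.3464, 0.1546]
eef_rot: [-3.141, -0.0, 1.312]
force: [1.5, 0.7, -0.6]
gripper_width: -0.0001
grip_force: 0.0
```

View pics/s2.png

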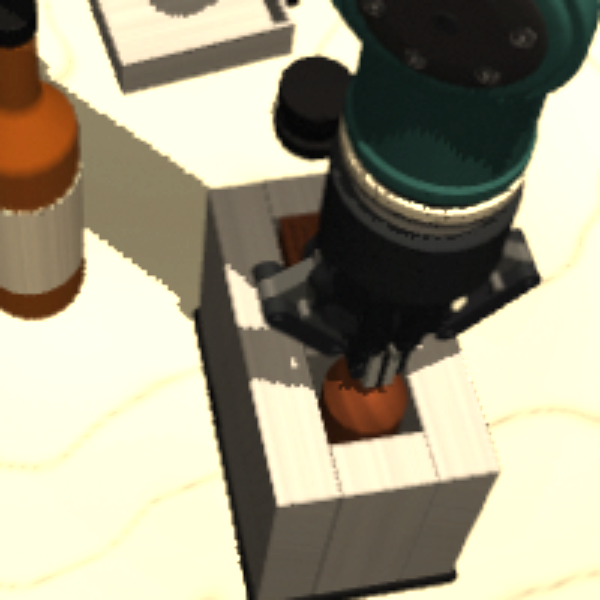

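The side crop shows the fingertips at (378,378), close to the dome centred at (364,395) and possibly still above it. I'll get the fingertip height from depth.

Run:
```python
from h import *
p,d,W=cloud('side')
for cv in range(350,412,6):
    v=280+cv//3
    print(v,[ (u,np.round(W[v,u]*1000).astype(int).tolist()) for u in (400,404,408)])
```

```text
396 [(400, [504, -354, 225]), (404, [509, -356, 223]), (408, [514, -358, 223])]
398 [(400, [509, -350, 207]), (404, [509, -357, 219]), (408, [517, -356, 213])]
400 [(400, [510, -350, 200]), (404, [512, -355, 208]), (408, [517, -357, 207])]
402 [(400, [511, -350, 192]), (404, [513, -355, 201]), (408, [518, -358, 202])]
404 [(400, [511, -351, 189]), (404, [513, -356, 196]), (408, [519, -358, 196])]
406 [(400, [512, -350, 180]), (404, [514, -356, 190]), (408, [520, -358, 189])]
408 [(400, [517, -347, 163]), (404, [515, -356, 183]), (408, [521, -358, 181])]
410 [(400, [515, -350, 163]), (404, [521, -352, 163]), (408, [526, -354, 163])]
412 [(400, [514, -352, 162]), (404, [519, -354, 162]), (408, [525, -356, 160])]
414 [(400, [513, -354, 160]), (404, [518, -357, 162]), (408, [524, -358, 160])]
416 [(400, [512, -356, 158]), (404, [517, -359, 161]), (408, [522, -361, 160])]
```

The real fingertips are about 20 mm higher than the reported TCP, so I'll go down until they touch, watching the force.

```bash
python3 -m crank '[[0,0,0.4,0,0,0,1],[0,0,0,0,0,0,1]]' ; python3 -m crank '[[0,0,0.4,0,0,0,1],[0,0,0,0,0,0,1]]'; python3 -m crank '[[0,0,0.3,0,0,0,1],[0,0,0,0,0,0,1]]'
```

```text
t: 4.42
tcp_pos: [0.5186, -0.3464, 0.1505]
eef_rot: [-3.141, -0.0, 1.312]
force: [0.2, -0.0, -0.1]
gripper_width: 0.0
grip_force: 0.0
t: 4.58
tcp_pos: [0.5186, -0.3463, 0.1463]
eef_rot: [-3.141, -0.0, 1.312]
force: [-1.0, -0.5, 0.2]
gripper_width: -0.0001
grip_force: 0.0
t: 4.75
tcp_pos: [0.5186, -0.3465, 0.1435]
eef_rot: [-3.141, -0.0, 1.312]
force: [-0.2, 0.3, 0.9]
gripper_width: 0.0003
grip_force: 0.0
```

```bash
python3 -m crank '[[0,0,0.3,0,0,0,1],[0,0,0,0,0,0,1]]' ; python3 -m crank '[[0,0,0.3,0,0,0,1],[0,0,0,0,0,0,1]]'
python3 - <<'E'
from h import *
p,d=shot('side');p,d,W=cloud('side')
for v in range(402,420,2):
    print(v,[ (u,np.round(W[v,u]*1000).astype(int).tolist()) for u in (400,404,408)])
E
```

```text
t: 4.92
tcp_pos: [0.5189, -0.3467, 0.1408]
eef_rot: [-3.142, 0.0, 1.312]
force: [0.8, 0.4, 0.4]
gripper_width: 0.0002
grip_force: 0.3
t: 5.08
tcp_pos: [0.5191, -0.3469, 0.1383]
eef_rot: [3.141, 0.0, 1.312]
force: [-0.5, -0.3, 2.5]
gripper_width: -0.0001
grip_force: 1.6
402 [(400, [505, -356, 208]), (404, [511, -357, 207]), (408, [520, -356, 197])]
404 [(400, [510, -351, 190]), (404, [513, -356, 197]), (408, [519, -357, 194])]
406 [(400, [512, -351, 182]), (404, [514, -356, 189]), (408, [520, -358, 188])]
408 [(400, [512, -352, 177]), (404, [515, -357, 184]), (408, [521, -358, 181])]
410 [(400, [513, -352, 170]), (404, [515, -357, 179]), (408, [521, -359, 176])]
412 [(400, [512, -354, 167]), (404, [516, -358, 172]), (408, [522, -360, 171])]
414 [(400, [512, -355, 163]), (404, [518, -356, 160]), (408, [525, -358, 158])]
416 [(400, [512, -356, 159]), (404, [518, -358, 157]), (408, [524, -360, 156])]
418 [(400, [512, -357, 155]), (404, [517, -360, 156]), (408, [523, -362, 155])]
```

```bash
python3 -m crank '[[0,0,0.3,0,0,0,1],[0,0,0,0,0,0,1]]' ; python3 -m crank '[[0,0,0.2,0,0,0,1],[0,0,0,0,0,0,1],[0,0,0,0,0,0,1]]'
```

```text
t: 5.3
tcp_pos: [0.5189, -0.3467, 0.1349]
eef_rot: [3.141, 0.0, 1.312]
force: [-0.0, 0.7, 4.5]
gripper_width: 0.0001
grip_force: 1.9
t: 5.55
tcp_pos: [0.519, -0.3469, 0.1331]
eef_rot: [3.141, 0.0, 1.312]
force: [-0.6, -0.1, 3.2]
gripper_width: -0.0
grip_force: 2.0
```

```bash
python3 -m crank '[[0,0,0.15,0,0,0,1],[0,0,0,0,0,0,1],[0,0,0,0,0,0,1]]' ; python3 -m crank '[[0,0,-3,0,0,0,1],[0,0,-3.5,0,0,0,1],[0,0,-3.5,0,0,0,1],[0,0,-2,0,0,0,0.5],[0,0,0,0,0,0,0]]';python3 -m crank '[[0,0,0,0,0,0,0],[0,0,0,0,0,0,0],[0,0,0,0,0,0,0],[0,0,0,0,0,0,0]]'
python3 - <<'E'
from h import *
p,d=shot('side');p,d,W=cloud('side')
cv2.imwrite('pics/s3.png',np.clip(cv2.resize(p[250:480,280:510],None,fx=2.6,fy=2.6)[...,::-1].astype(float)*1.5,0,255).astype(np.uint8))
m=(d>0)&(W[...,2]>.155)&(W[...,2]<.222)&(abs(W[...,0]-.519)<.04)&(abs(W[...,1]+.346)<.04)
w=W[m];print(len(w),w.min(0),w.max(0),np.percentile(w[:,2],[50,90,98]))
E
```

```text
t: 5.8
tcp_pos: [0.5189, -0.3468, 0.1315]
eef_rot: [3.141, 0.0, 1.312]
force: [-0.1, -0.7, 3.4]
gripper_width: 0.0004
grip_force: 2.0
t: 6.22
tcp_pos: [0.5211, -0.3486, 0.256]
eef_rot: [3.134, 0.002, 1.312]
force: [-0.4, -0.2, -0.2]
gripper_width: 0.0236
grip_force: 0.0
t: 6.55
tcp_pos: [0.518, -0.3458, 0.2497]
eef_rot: [-3.138, -0.001, 1.312]
force: [0.1, -0.1, 0.7]
gripper_width: 0.0726
grip_force: 0.0
1065 [ 0.49877561 -0.37729836  0.15501027] [ 0.54072854 -0.32691171  0.2157907 ] [0.20416742 0.21218315 0.21403491]
```

View pics/s3.png

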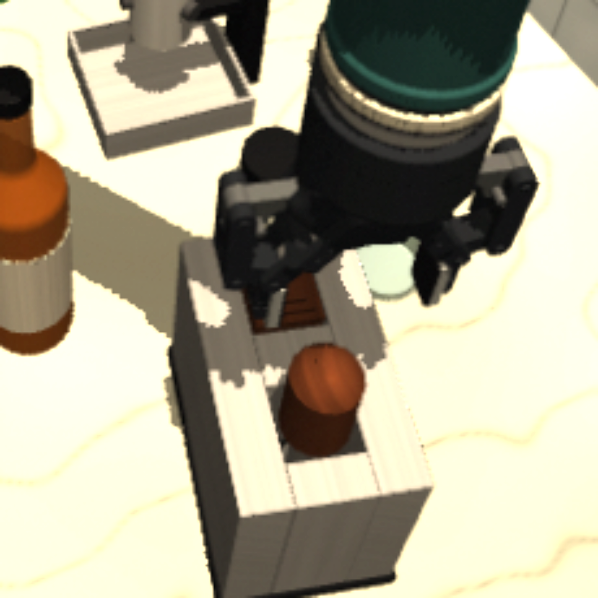

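The pusher has sprung up, with its top at crop (325,360) and z about 0.214. The open fingertips are at (262,315) and (430,300), either side of the dock axis. I'll measure where the open fingers really are.

Run:
```python
from h import *
p,d,W=cloud('side')
for cu,cvs in((262,range(270,325,8)),(432,range(250,312,8))):
    for cv in cvs:
        u,v=280+round(cu/2.6),250+round(cv/2.6); print(u,v,np.round(W[v,u]*1000).astype(int))
m=(d>0)&(W[...,2]>.19)&(W[...,2]<.216)&(abs(W[...,0]-.519)<.035)&(abs(W[...,1]+.346)<.035)
from scipy.optimize import least_squares
w=W[m];w=w[w[:,2]<.198]
r=least_squares(lambda c:np.hypot(w[:,0]-c[0],w[:,1]-c[1])-.021,[.519,-.346],loss='soft_l1',f_scale=.002);print(len(w),r.x)
s=manip.observe();print(s['tcp_pos'],s['eef_rot'],s['gripper_width'])
```

```text
381 354 [ 471 -340  331]
381 357 [ 469 -344  332]
381 360 [ 470 -345  325]
381 363 [ 473 -341  311]
381 366 [ 474 -341  303]
381 369 [ 474 -341  296]
381 372 [ 476 -341  286]
446 346 [ 540 -369  347]
446 349 [ 555 -357  313]
446 352 [ 554 -360  311]
446 355 [ 554 -361  307]
446 358 [ 553 -364  305]
446 362 [ 553 -365  297]
446 365 [ 554 -366  291]
446 368 [ 697 -251   -2]
77 [ 0.52066576 -0.34646154]
[ 0.51817113 -0.34600345  0.24994595] [-3.13874488e+00 -6.56500899e-04  1.31197882e+00] 0.07883594113087568
```

Open, the tips sit 36 mm behind the reported TCP; shut, about 22 mm. With the jaws at 42 mm they should be about 28 mm behind it. Going to TCP z=0.132 puts the tips about 9 mm above the deck and the pads at mid-grip.

```bash
python3 -m crank '[[0,0.1,3,0,0,0,0],[0,0,3,0,0,0,0],[0,0,2.5,0,0,0,0],[0,0,1.8,0,0,0,0],[0,0,0,0,0,0,0]]'; python3 -m crank '[[0,0,1.4,0,0,0,0],[0,0,0,0,0,0,0],[0,0,0,0,0,0,0]]'
```

```text
t: 7.02
tcp_pos: [0.517, -0.3445, 0.1438]
eef_rot: [-3.133, -0.003, 1.312]
force: [0.6, 0.9, 0.5]
gripper_width: 0.0853
grip_force: 0.0
t: 7.27
tcp_pos: [0.5197, -0.347, 0.1347]
eef_rot: [-3.141, -0.0, 1.312]
force: [0.3, 0.9, -0.8]
gripper_width: 0.0854
grip_force: 0.0
```

```bash
python3 -m crank '[[0,0,0.2,0,0,0,0.3],[0,0,0,0,0,0,0.6],[0,0,0,0,0,0,1],[0,0,0,0,0,0,1],[0,0,0,0,0,0,1]]' 60; python3 -m crank '[[0,0,0,0,0,0,1],[0,0,0,0,0,0,1],[0,0,0,0,0,0,1]]';python3 - <<'E'
from h import *
p,d=shot('side');p,d,W=cloud('side')
cv2.imwrite('pics/s4.png',np.clip(cv2.resize(p[280:480,300:500],None,fx=3,fy=3)[...,::-1].astype(float)*1.5,0,255).astype(np.uint8))
E
```

```text
t: 7.68
tcp_pos: [0.52, -0.3471, 0.1331]
eef_rot: [3.141, 0.0, 1.312]
force: [0.0, -0.2, 0.9]
gripper_width: 0.0412
grip_force: 60.1
t: 7.93
tcp_pos: [0.52, -0.3471, 0.1327]
eef_rot: [3.141, 0.0, 1.312]
force: [0.8, -0.8, 0.9]
gripper_width: 0.0404
grip_force: 60.1
```

View pics/s4.png

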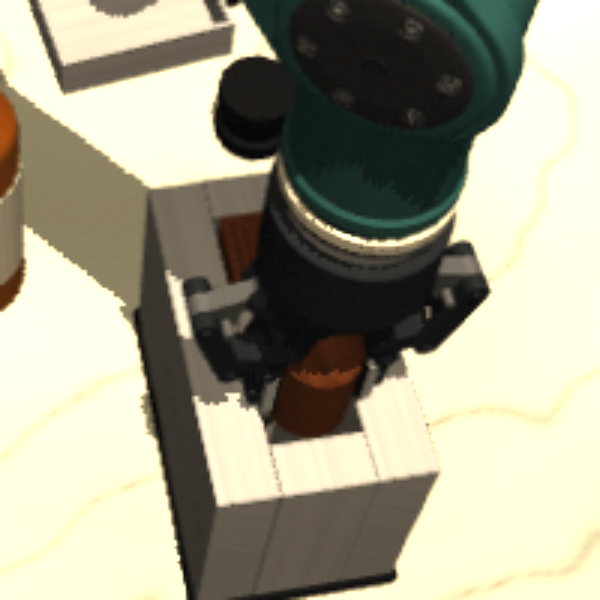

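The grip is sound: 60 N at 41 mm opening, with the pads around mid-grip at crop (320,385). The foot lies about 56 mm below the reported TCP. Now I lift straight out.

```bash
python3 -m crank '[[0,0,-1,0,0,0,1],[0,0,-2,0,0,0,1],[0,0,-2.5,0,0,0,1],[0,0,-2.5,0,0,0,1],[0,0,-2.5,0,0,0,1]]' 80; python3 -m crank '[[0,0,-2.5,0,0,0,1],[0,0,-1,0,0,0,1],[0,0,0,0,0,0,1],[0,0,0,0,0,0,1]]';python3 - <<'E'
from h import *
plan([(.594,.0215,.265)],[75],.03)
p,d=shot('side');p,d,W=cloud('side')
m=(d>0)&(W[...,2]>.18)&(W[...,2]<.235)&(abs(W[...,0]-.52)<.04)&(abs(W[...,1]+.346)<.04)
w=W[m];print(len(w),w.min(0),w.max(0))
for z in np.arange(.185,.28,.01):
    q=w[abs(w[:,2]-z)<.005]; 
    if len(q)>4: print(round(z,3),len(q),q.min(0).round(4),q.max(0).round(4))
E
```

```text
t: 8.4
tcp_pos: [0.519, -0.3464, 0.2383]
eef_rot: [-3.14, -0.0, 1.312]
force: [0.4, 0.7, -2.9]
gripper_width: 0.0406
grip_force: 80.9
t: 8.73
tcp_pos: [0.5195, -0.3464, 0.272]
eef_rot: [-3.141, -0.001, 1.312]
force: [0.1, 0.7, -3.1]
gripper_width: 0.0403
grip_force: 80.9
0 [2.88, -0.17, 0.05] wz 0.01
1 [2.88, -0.17, 0.05] wz 0.01
2 [2.88, -0.17, 0.05] wz 0.01
3 [2.88, -0.17, 0.05] wz 0.01
4 [2.88, -0.17, 0.05] wz 0.01
5 [2.88, -0.17, 0.05] wz 0.01
6 [2.88, -0.17, 0.05] wz 0.01
7 [2.88, -0.17, 0.05] wz 0.01
8 [2.88, -0.18, 0.05] wz 0.01
9 [2.88, -0.18, 0.05] wz 0.01
10 [2.88, -0.18, 0.05] wz 0.01
11 [2.88, -0.18, 0.05] wz 0.01
12 [2.88, -0.18, 0.05] wz 0.01
n 13
307 [ 0.50295057 -0.36338269  0.21473126] [ 0.53632655 -0.33022926  0.23489002]
0.215 35 [ 0.5032 -0.3627  0.2147] [ 0.527 -0.343  0.22 ]
0.225 245 [ 0.503  -0.3634  0.2202] [ 0.5363 -0.3302  0.2299]
0.235 27 [ 0.5089 -0.3576  0.2303] [ 0.523  -0.3411  0.2349]
```

The pusher is out. The foot underside is at z=0.215 and the foot is centred at (0.5197,-0.3468), in line with the TCP. On to the chute.

```bash
python3 -m crank '[[2,-0.2,0,0,0,0,1],[3,-0.2,0,0,0,0,1],[3,-0.2,0,0,0,0,1],[3,-0.2,0,0,0,0,1],[3,-0.2,0,0,0,0,1]]'; python3 -m crank '[[3,-0.2,0,0,0,0,1],[3,-0.2,0,0,0,0,1],[3,-0.2,0,0,0,0,1],[3,-0.2,0,0,0,0,1],[3,-0.2,0,0,0,0,1]]';python3 -m crank '[[3,-0.1,0,0,0,0,1],[3,-0.1,0,0,0,0,1],[1.9,-0.1,0,0,0,0,1],[0.6,0,0,0,0,0,1],[0,0,0,0,0,0,1]]';python3 -m crank '[[0,0,0,0,0,0,1],[0,0,0,0,0,0,1]]'
python3 - <<'E'
from h import *
plan([(.594,.0215,.215)],[75],.03)
from scipy.optimize import least_squares
for n in('side','top'):
    shot(n);p,d,W=cloud(n)
    for a,z0,z1,r in(('foot',.2,.228,.017),('chute',.143,.153,None)):
        m=(d>0)&(W[...,2]>z0)&(W[...,2]<z1)&(abs(W[...,0]-.594)<.035)&(abs(W[...,1]-.0215)<.035)
        w=W[m]
        if len(w)>10: print(n,a,len(w),w.min(0).round(4),w.max(0).round(4))
E
```

```text
t: 9.2
tcp_pos: [0.5447, -0.207, 0.2701]
eef_rot: [-3.137, 0.0, 1.312]
force: [0.6, -0.5, -2.7]
gripper_width: 0.0407
grip_force: 81.0
t: 9.62
tcp_pos: [0.5733, -0.0596, 0.2703]
eef_rot: [-3.137, 0.001, 1.312]
force: [0.6, 0.2, -3.2]
gripper_width: 0.0405
grip_force: 81.0
t: 10.03
tcp_pos: [0.5927, 0.0242, 0.2703]
eef_rot: [-3.138, 0.001, 1.316]
force: [-0.3, 0.6, -2.2]
gripper_width: 0.0407
grip_force: 81.0
t: 10.2
tcp_pos: [0.5927, 0.0189, 0.2719]
eef_rot: [-3.14, 0.002, 1.309]
force: [0.2, -1.3, -2.6]
gripper_width: 0.0401
grip_force: 81.0
0 [0.14, 0.03, 2.84] wz -0.01
1 [0.14, 0.03, 2.84] wz -0.01
n 2
side foot 138 [0.5757 0.0009 0.2135] [0.6099 0.0341 0.2277]
side chute 176 [ 0.5684 -0.0051  0.143 ] [0.6212 0.0465 0.1516]
```

From the side view the foot centre is (0.5928,0.018) and the chute centre (0.5945,0.021). I'll correct that, then go down with the force watched.

```bash
python3 -m crank '[[0.3,0.1,1.5,0,0,0,1],[0,0,2,0,0,0,1],[0,0,2,0,0,0,1],[0,0,0.5,0,0,0,1],[0,0,0,0,0,0,1]]'; python3 -m crank '[[0,0,0.8,0,0,0,1],[0,0,0.5,0,0,0,1],[0,0,0,0,0,0,1],[0,0,0,0,0,0,1]]'
```

```text
t: 10.72
tcp_pos: [0.5937, 0.023, 0.2111]
eef_rot: [-3.138, 0.002, 1.31]
force: [-0.1, 0.1, -2.4]
gripper_width: 0.0405
grip_force: 81.1
t: 11.05
tcp_pos: [0.5956, 0.024, 0.1998]
eef_rot: [3.141, -0.0, 1.312]
force: [-0.2, -0.4, -1.8]
gripper_width: 0.0406
grip_force: 81.1
```

```bash
python3 -m crank '[[-0.25,-0.1,0,0,0,0,1],[0,0,0.3,0,0,0,1],[0,0,0.3,0,0,0,1],[0,0,0,0,0,0,1]]'; python3 -m crank '[[0,0,0.4,0,0,0,1],[0,0,0.4,0,0,0,1],[0,0,0,0,0,0,1]]';python3 -m crank '[[0,0,0.4,0,0,0,1],[0,0,0.4,0,0,0,1],[0,0,0,0,0,0,1]]'
```

```text
t: 11.38
tcp_pos: [0.5939, 0.0219, 0.1935]
eef_rot: [3.141, -0.0, 1.312]
force: [-0.2, 0.6, -2.5]
gripper_width: 0.041
grip_force: 81.6
t: 11.63
tcp_pos: [0.5932, 0.0221, 0.1846]
eef_rot: [-3.14, 0.0, 1.312]
force: [-0.9, 0.4, -2.8]
gripper_width: 0.0405
grip_force: 81.4
t: 11.88
tcp_pos: [0.5927, 0.0221, 0.1762]
eef_rot: [-3.139, 0.001, 1.312]
force: [-0.6, 0.2, -2.3]
gripper_width: 0.0404
grip_force: 81.4
```

```bash
python3 -m crank '[[0,0,0.4,0,0,0,1],[0,0,0.4,0,0,0,1],[0,0,0,0,0,0,1]]'; python3 -m crank '[[0,0,0.4,0,0,0,1],[0,0,0,0,0,0,1],[0,0,0,0,0,0,1]]';python3 - <<'E'
from h import *
p,d=shot('side');p,d,W=cloud('side')
cv2.imwrite('pics/s5.png',np.clip(cv2.resize(p[180:330,270:420],None,fx=4,fy=4)[...,::-1].astype(float)*1.8,0,255).astype(np.uint8))
E
```

```text
t: 12.13
tcp_pos: [0.5929, 0.022, 0.1684]
eef_rot: [-3.14, 0.001, 1.312]
force: [0.2, 0.7, -2.3]
gripper_width: 0.0407
grip_force: 81.4
t: 12.38
tcp_pos: [0.5935, 0.0219, 0.1652]
eef_rot: [-3.141, 0.0, 1.312]
force: [0.4, -0.2, -2.2]
gripper_width: 0.0401
grip_force: 81.4
```

View pics/s5.png

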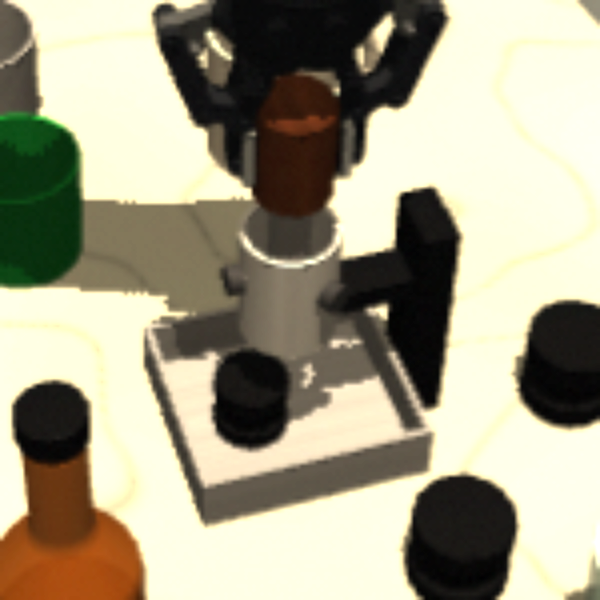

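The plug stands in the tray at crop (252,398), out of the chute. Now I lift the pusher out and carry it to the grey cup.

```bash
python3 -m crank '[[0,0,-1.5,0,0,0,1],[0,0,-2.5,0,0,0,1],[0,0,-2.5,0,0,0,1],[0,0,-2.5,0,0,0,1],[0,0,-1,0,0,0,1]]';python3 -m crank '[[0,0,0,0,0,0,1],[0,0,0,0,0,0,1]]'; python3 -c "
from h import *
plan([(.5175,.332,.265)],[75],.03)"
```

```text
t: 12.85
tcp_pos: [0.5959, 0.0214, 0.2692]
eef_rot: [3.136, -0.002, 1.311]
force: [0.1, -0.2, -2.0]
gripper_width: 0.0406
grip_force: 81.1
t: 13.02
tcp_pos: [0.5935, 0.0221, 0.2653]
eef_rot: [3.141, -0.0, 1.312]
force: [-1.2, 0.6, -3.3]
gripper_width: 0.0406
grip_force: 81.1
0 [2.55, -1.39, 0.0] wz 0.02
1 [2.55, -1.39, 0.0] wz 0.02
2 [2.55, -1.39, 0.0] wz 0.02
3 [2.55, -1.39, 0.0] wz 0.02
4 [2.55, -1.39, 0.0] wz 0.02
5 [2.55, -1.39, 0.0] wz 0.02
6 [2.54, -1.39, 0.0] wz 0.02
7 [2.54, -1.39, 0.0] wz 0.02
8 [2.54, -1.39, 0.0] wz 0.02
9 [2.54, -1.4, 0.0] wz 0.02
10 [2.54, -1.4, 0.0] wz 0.02
n 11
```

```bash
python3 -m crank '[[1.5,-0.8,0,0,0,0,1],[2.5,-1.4,0,0,0,0,1],[2.5,-1.4,0,0,0,0,1],[2.5,-1.4,0,0,0,0,1],[2.5,-1.4,0,0,0,0,1]]';python3 -m crank '[[2.5,-1.4,0,0,0,0,1],[2.5,-1.4,0,0,0,0,1],[2.5,-1.4,0,0,0,0,1],[2.5,-1.4,0,0,0,0,1],[2.5,-1.4,0,0,0,0,1]]';python3 -m crank '[[2.5,-1.3,0,0,0,0,1],[1.5,-0.6,0,0,0,0,1],[0,0,0,0,0,0,1],[0,0,0,0,0,0,1],[0,0,0,0,0,0,1]]'
python3 - <<'E'
from h import *
plan([(.5175,.332,.215)],[75],.05)
for n in('side',):
    shot(n);p,d,W=cloud(n)
    for a,z0,z1 in(('foot',.195,.22),('cup',.067,.08)):
        m=(d>0)&(W[...,2]>z0)&(W[...,2]<z1)&(abs(W[...,0]-.5175)<.05)&(abs(W[...,1]-.332)<.055)
        w=W[m]
        if len(w)>10: print(n,a,len(w),w.min(0).round(4),w.max(0).round(4))
E
```

```text
t: 13.43
tcp_pos: [0.5592, 0.1504, 0.2631]
eef_rot: [-3.138, 0.002, 1.312]
force: [0.3, 0.0, -2.4]
gripper_width: 0.0404
grip_force: 81.1
t: 13.85
tcp_pos: [0.5236, 0.289, 0.263]
eef_rot: [-3.139, 0.003, 1.312]
force: [1.0, -0.1, -1.0]
gripper_width: 0.0405
grip_force: 81.1
t: 14.27
tcp_pos: [0.5177, 0.3294, 0.2646]
eef_rot: [-3.141, 0.003, 1.31]
force: [0.2, -0.6, -1.3]
gripper_width: 0.0405
grip_force: 81.1
0 [0.25, -0.09, 4.96] wz 0.05
n 1
side foot 99 [0.5017 0.3095 0.2063] [0.5345 0.3407 0.22  ]
side cup 187 [0.4785 0.2905 0.067 ] [0.558  0.3755 0.0765]
```

The foot is at (0.518,0.327) and the cup at (0.518,0.333). I'll shift 4 mm and lower the pusher to the cup floor.

```bash
python3 -m crank '[[0.4,-0.1,2,0,0,0,1],[0,0,3,0,0,0,1],[0,0,3,0,0,0,1],[0,0,3,0,0,0,1],[0,0,0,0,0,0,1]]';python3 -m crank '[[0,0,2.5,0,0,0,1],[0,0,2.5,0,0,0,1],[0,0,2,0,0,0,1],[0,0,1,0,0,0,1],[0,0,0,0,0,0,1]]';python3 -m crank '[[0,0,0,0,0,0,1],[0,0,0,0,0,0,1]]'
```

```text
t: 14.73
tcp_pos: [0.5139, 0.3316, 0.1501]
eef_rot: [-3.134, 0.01, 1.309]
force: [-1.5, -0.7, -3.9]
gripper_width: 0.0406
grip_force: 81.4
t: 15.15
tcp_pos: [0.5173, 0.3344, 0.0747]
eef_rot: [-3.14, 0.002, 1.31]
force: [0.1, -0.1, -2.8]
gripper_width: 0.0403
grip_force: 81.4
t: 15.32
tcp_pos: [0.5192, 0.3362, 0.0773]
eef_rot: [3.139, -0.002, 1.311]
force: [0.3, 1.0, -1.6]
gripper_width: 0.0403
grip_force: 81.4
```

```bash
python3 -m crank '[[-0.3,0,0.5,0,0,0,1],[0,0,0.4,0,0,0,1],[0,0,0,0,0,0,1],[0,0,0,0,0,0,1]]';python3 -m crank '[[0,0,0.2,0,0,0,1],[0,0,0,0,0,0,1]]';python3 -m crank '[[0,0,0.2,0,0,0,1],[0,0,0,0,0,0,1]]'
```

```text
t: 15.65
tcp_pos: [0.5166, 0.3329, 0.0665]
eef_rot: [-3.141, 0.0, 1.312]
force: [-0.5, 0.8, -2.4]
gripper_width: 0.0406
grip_force: 81.4
t: 15.82
tcp_pos: [0.5167, 0.3331, 0.0643]
eef_rot: [-3.141, 0.0, 1.312]
force: [-0.5, -0.1, -2.0]
gripper_width: 0.0403
grip_force: 81.4
t: 15.98
tcp_pos: [0.5166, 0.333, 0.0622]
eef_rot: [-3.141, 0.0, 1.312]
force: [-0.1, -0.3, -3.1]
gripper_width: 0.0406
grip_force: 81.4
```

```bash
python3 -m crank '[[0,0,0.15,0,0,0,1],[0,0,0,0,0,0,1]]';python3 -m crank '[[0,0,0.15,0,0,0,1],[0,0,0,0,0,0,1]]'
```

```text
t: 16.15
tcp_pos: [0.5169, 0.3331, 0.0616]
eef_rot: [-3.141, -0.0, 1.312]
force: [-1.3, -0.7, 3.8]
gripper_width: 0.0407
grip_force: 82.1
t: 16.32
tcp_pos: [0.517, 0.3333, 0.0616]
eef_rot: [-3.141, -0.001, 1.312]
force: [-3.4, -0.9, 12.6]
gripper_width: 0.0402
grip_force: 83.3
```

The foot is on the cup floor. I ease off and open slowly.

```bash
python3 -m crank '[[0,0,-0.15,0,0,0,1],[0,0,0,0,0,0,0.5],[0,0,0,0,0,0,0.4],[0,0,0,0,0,0,0.3],[0,0,0,0,0,0,0.15]]' 20;python3 -m crank '[[0,0,0,0,0,0,0],[0,0,0,0,0,0,0],[0,0,0,0,0,0,0],[0,0,0,0,0,0,0]]';python3 -m crank '[[0,0,-0.5,0,0,0,0],[0,0,-1.5,0,0,0,0],[0,0,-2.5,0,0,0,0],[0,0,-3,0,0,0,0],[0,0,-3,0,0,0,0]]';python3 -m crank '[[0,0,-3,0,0,0,0],[0,0,-3,0,0,0,0],[0,0,0,0,0,0,0],[0,0,0,0,0,0,0],[0,0,0,0,0,0,0]]';python3 - <<'E'
from h import *
p,d=shot('side')
cv2.imwrite('pics/s6.png',np.clip(cv2.resize(p[100:430,180:480],None,fx=1.8,fy=1.8)[...,::-1].astype(float)*1.6,0,255).astype(np.uint8))
E
```

```text
t: 16.73
tcp_pos: [0.517, 0.333, 0.0609]
eef_rot: [3.141, -0.0, 1.312]
force: [-0.0, 0.4, 0.0]
gripper_width: 0.07
grip_force: 0.0
t: 17.07
tcp_pos: [0.5168, 0.333, 0.0609]
eef_rot: [3.142, 0.0, 1.312]
force: [0.4, 0.0, -0.2]
gripper_width: 0.0854
grip_force: 0.0
t: 17.48
tcp_pos: [0.5163, 0.3325, 0.1669]
eef_rot: [-3.141, 0.001, 1.312]
force: [1.4, 0.1, 0.4]
gripper_width: 0.0855
grip_force: 0.0
t: 17.9
tcp_pos: [0.5162, 0.3329, 0.2259]
eef_rot: [-3.141, 0.0, 1.312]
force: [-0.4, 0.5, -0.4]
gripper_width: 0.0855
grip_force: 0.0
```

View pics/s6.png

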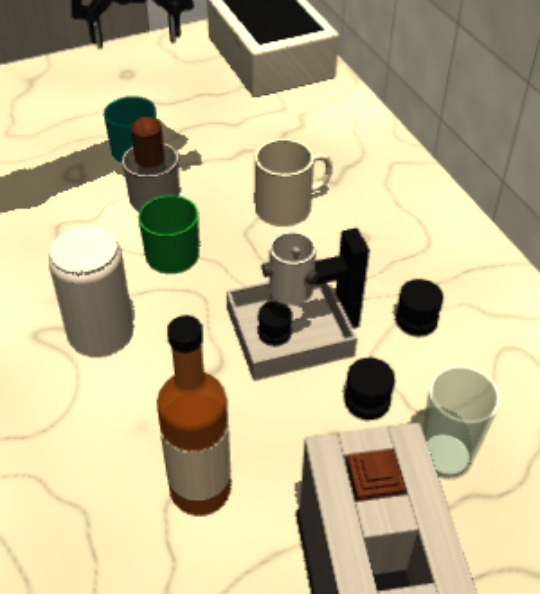

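The pusher stands upright in the grey cup at (147,155), and the plug is in the tray at (275,322). The scraper is still down at (377,473), and the bottle, canister, glass and mug have not moved. The gripper is clear and still, so I'm handing in.

```bash
python3 -c "
from cell import job
print(job.job_done())"
```

```text
the job is handed in; nothing more can be done
None
```

The job is handed in at about 18 s: the plug dropped into the tray, the pusher stands in the upright steel cup with the gripper clear, the scraper is still down in its well, and the last picture shows the bottle, canister, glass and mug where they were.

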